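Key the caddy cover onto its pin and press it home

ROBOT

A 6-joint arm with a two-finger parallel gripper is mounted at the origin on the work surface. World frame = base frame: x ahead of the robot, y to its left, z up, the work surface at z = 0. Lengths are in m, angles in rad, forces in N, time in s.
With the tool pointing down it reaches from about 0.25 to 0.775 m from the base axis. Payload 4 kg.
Tool frame: the origin (TCP) lies midway between the tips of the shut fingers; the grasp point (between the pads) lies 19 mm behind it; z points along the fingers, y is the line along which they close (so a half turn about z gives the same grasp; the last joint's range is limited). The gripper opens to 85 mm and grips with 20 to 120 N. Pads are 22 mm wide; open, the fingers measure 114 mm over their backs; the gripper's body (76 mm by 85 mm) begins 54 mm behind the grasp point. The pads swing forward as they close: fully open they stand 13 mm farther back than shut.
Start: joints at [-1.316, 0.087, 1.371, -0, 1.684, -0.103], TCP at [0.193, -0.515, 0.231] pointing down, gripper open.
Joint ranges: [-3.1, 3.1], [-0.76, 2.03], [0.27, 2.55], [-1.08, 4.22], [0.17, 2.65], [-2.57, 2.57]. Speed limits (rad/s): [2.79, 2.79, 3.14, 3.14, 3.14, 3.14].

INTERFACE

Orientations are given as a 3x3 rotation matrix whose columns are the frame's x, y, z axes.
In Python, from rig import status, vision, ctrl, finder gives the robot as it stands.
- The arm moves only by the tool apply_moves, never from a script. Its argument "increments" is a list of rows, each a list of 6 numbers: the shift along the world's x, y, z in m, then the turn, a rotation vector about the world's x, y, z in degrees. In form: [[tx, ty, tz, ax, ay, az], ...]. A call has 1 to 20 rows; each row is the pose to reach, as a shift and turn from the pose commanded when the call began; what a row does not reach only later rows make up. A row lasts 1/10 s, in which the tool goes at most 50 mm and 8.59 degrees, less where a joint would pass 70% of its speed; a pose out of reach is approached as far as the arm can. A call with a gripper value outside its range is refused whole. "grip" is the finger opening in m, from 0 to 0.0854, set as the call begins (left out, the last holds). The fingers move at their own pace and stop on an object; "squeeze" is the grip in N (left out, the last holds). Time passes only in rows, so rows that repeat a pose let the fingers close. It gives the time, the measured TCP pose, the force, the opening and the grip force at its end, in the units of the state.
- status.get_obs(): the state, without advancing time (a new reading comes with each control period).
- vision.snapshot(name): name is "scene" or "top" or "wrist"; returns a dict with "frame" (400x640x3 uint8, red, green, blue), "z_map" (400x640 float32, m along the optical axis (not along the pixel's ray), 0 where there is no reading), "mtx" (3x3 intrinsics, pixels), "rvec" (rotation vector, rad) and "tvec" (3), from world to camera coordinates, as OpenCV has them; the wrist camera has in their place "tool_from_camera" (4x4, takes a point from camera to tool coordinates, whose origin is the TCP and whose axes are the flange's). Camera axes: x right, y down, z forward; pixel columns grow to the right and rows downward; lengths in m; the calibration is good to about 2 mm. A picture is of the moment at which its call begins: read the wrist's pose just before it.
- ctrl.finish_job(): hands the job in; it is judged then, once.
Trained networks look in the newest picture that a camera, given by its name, has taken for a name from the list of things; names that differ only in an ending like _2 or _b are one class to them, and where a whole thing is asked for, a point or a joint stands for the part that bears it (a point fixed in the world has none). Each returns a list of dicts, best first, with "p" (0 to 1); they miss things now and then, are a little off and sometimes report something else, mostly with a low value. They report only what shows in the picture. A call takes as long as a camera call. They do not tell look-alikes from the thing itself.
- finder.find_in(camera, name): "position" ([x, y, z] in m, in the coordinates of the camera as it stood for that picture, good to about 4 mm: the middle of the surface that is visible of it).
The state is a dict: "time": time; "qpos": joint angles; "joint_velocities": joint speeds; "effort": joint torques, N m; "eef_pos": TCP position; "eef_rot": TCP orientation; "force": force on the tool from outside, world axes, zero at the start; "torque": the same for the moment, N m; "gripper_width": opening from 0.0 (shut) to 1.0 (fully open); "finger_force": force on a finger pad.
Only numpy, scipy, OpenCV 4.12 (cv2) and the standard library are available. Lean on these libraries where they do the work, as an engineer would, in place of code of your own. Each camera call takes 0.05 s, during which the arm holds its last target. There are 200 camera calls.

TASK

The round cover of the three-tier caddy is standing proud on the locating pin of the rim. With a fingertip against the side of its rib, turn the cover until its notch is over the pin, then press it down until it is fully home. Push only: do not pinch the rib and do not lift the cover, and leave the other tea things where they are.

Things in the scene. Friction and masses are not known exactly. Their poses are not given: they have to be found in the camera images.
- caddy: lime green plastic stack of three round tubs, fixed, 154 mm across, 180 mm tall without cover. Origin under its centre on the work surface, z up; its x axis points from the axis to the side where each tub's rim has a round-ended ear (20 mm wide, out to 90 mm from the axis) with an upright locating pin at its root; the three ears are in line. The lower two pins sit in the notches of the tubs above
- pin (a point): domed tip of the top tub's locating pin: upright, 14 mm thick, 73 mm from the caddy's axis, standing 9 mm above the rim (tip at height 189 mm). The cover hides most of it from above until the notch arrives, but the ear beside it shows past the cover's edge
- cover: lime green flat disc 154 mm across, 6 mm thick, on the caddy's axis. Origin at the centre of its underside (189 mm up at the start, 180 mm when home); z up, x axis from centre to notch. An upright rib runs along its x axis across the top: 100 mm long, 12 mm thick, 21 mm above the disc. It turns either way without end, stays level and where left; 3 N of push 40 mm from the centre turns it
- notch (a point): middle of the notch in the cover's edge, at the underside, 73 mm from the centre on the cover's x axis. It is cut through the disc from the edge in to 60 mm from the centre, with radial walls 18 mm apart for the 14 mm pin. 2 mm off to a side the pin still passes freely; up to about 4 mm off its dome leads the notch in when pressed
- rib_top (a point): middle of the top of the rib, on the caddy's axis: the place to press
- seal (a joint): how far the cover is pressed down, in m: 0 standing on the pin as at the start, 0.009 home against a firm stop, negative when lifted. The plug under the cover has a sealing ring that drags: about 5 N is needed all the way down; it neither sinks by its own weight with the notch over the pin nor springs back
- teapot: bystander, loose: blue ceramic teapot, body 140 mm across, 139 mm tall to the knob, spout to its -x and handle to its +x, each 100 mm out. Origin under its centre
- jug: bystander, loose: empty steel milk jug, 86 mm across, 105 mm tall, handle on its +y side 70 mm out. Origin under its centre
- sugar_bowl: bystander, loose: aluminium sugar bowl, 96 mm across, 55 mm tall, small handles on its +y and -y sides 65 mm out, a bamboo stirring stick stuck in it that rises to 88 mm over its +x side. Origin under its centre
- rib_left: half of the cover's rib with the flank that faces the cover's +y (100 x 6 x 17 mm). Origin at its middle, 14.5 mm above the cover's underside, 3 mm off the rib's mid plane; axes as the cover's
- rib_right: the other half of the rib, with the flank that faces the cover's -y; otherwise as rib_left
Mind the look-alikes: they are no part of the job. Of the things like the caddy, leave any that is pink; of the rest the larger one is meant.

How it is judged:
At the end, for the whole second after the job is handed in: the cover is home (pressed down at least 7.5 of its 9 mm) with the notch within 4 mm of the pin, at rest, and the teapot, jug and sugar bowl within 20 mm of where they were (value of joint seal above 0.0075 m and horizontal distance between notch and pin below 0.004 m and angular speed of cover below 0.05 rad/s and distance of each of teapot, jug, sugar_bowl from where it was at the start of the episode below 0.02 m); the robot touches nothing.
It fails at once if the cover is lifted more than 4 mm above where it stood (value of joint seal below -0.004 m).
It fails at once if the rib is pinched: fingers press on both its flanks at once (contact force between the fingers and rib_left above 2 N and contact force between the fingers and rib_right above 2 N).
It fails at once if a bystander is knocked over, pushed aside or picked up (distance of any of teapot, jug, sugar_bowl from where it was at the start of the episode above 0.03 m).
It also fails if it takes over 51 s, if anything falls off the work surface, if the arm or the gripper's body presses on something with over 40 N, if the wrist force passes 120 N, or if a joint passes its speed limit or range.

## Working session

There is one attempt and no reset: what is moved stays moved. The work goes in short steps, Python scripts to look and compute and a tool call to move; the robot and the scene stay as the last step left them, time stands still between calls to the robot, and variables do not carry over. Pictures are saved under pics/ and viewed, at most 10 in all, crops included, and the job is handed in when it is done.

Besides the shell and the picture viewer there is one more tool, called by a JSON object that holds its "method" and its "body". apply_moves: Moves the arm, as the interface text tells. Its arguments: {"type":"object","properties":{"increments":{"type":"array"},"grip":{"type":"number"},"squeeze":{"type":"number"}},"required":["increments"]}

```bash
mkdir -p pics; cat > h.py <<'E'
import numpy as np, cv2
from rig import status, vision, ctrl, finder
def w2c(s): 
    R=cv2.Rodrigues(np.array(s["rvec"],float))[0]; return R,np.array(s["tvec"],float).ravel()
def c2w(s,p):
    R,t=w2c(s); return (np.asarray(p)-t)@R
def cloud(s):
    z=s["z_map"]; K=np.array(s["mtx"]); v,u=np.mgrid[:400,:640]
    P=np.stack([(u-K[0,2])/K[0,0]*z,(v-K[1,2])/K[1,1]*z,z],-1)
    return c2w(s,P.reshape(-1,3)).reshape(400,640,3)
def save(n,im): cv2.imwrite(n,im[...,::-1])
E
python3 - <<'E'
from h import *
for c in("top","scene"):
    s=vision.snapshot(c); save(f"pics/{c}0.png",s["frame"]); np.savez(f"{c}0.npz",**s)
    for n in("caddy","cover","notch","rib_top","teapot","jug","sugar_bowl"):
        for d in finder.find_in(c,n)[:4]:
            p=np.array(d["position"]); K=np.array(s["mtx"]); q=K@p
            print(c,n,round(d["p"],2),(q[:2]/q[2]).round(),c2w(s,p).round(3))
print(status.get_obs()["time"])
E
```

```text
top caddy 0.93 [321. 200.] [ 0.546 -0.002  0.197]
top caddy 0.83 [246. 124.] [0.737 0.183 0.193]
top caddy 0.65 [344. 283.] [ 0.347 -0.059  0.143]
top cover 0.85 [245. 119.] [0.749 0.186 0.196]
top cover 0.73 [200. 230.] [0.481 0.313 0.09 ]
top cover 0.67 [345. 283.] [ 0.345 -0.061  0.136]
top cover 0.56 [322. 200.] [ 0.546 -0.004  0.195]
top notch 0.98 [243. 120.] [0.747 0.19  0.196]
top notch 0.83 [322. 200.] [ 0.545 -0.004  0.197]
top notch 0.73 [345. 283.] [ 0.345 -0.06   0.137]
top rib_top 0.81 [343. 283.] [ 0.346 -0.056  0.138]
top rib_top 0.63 [321. 199.] [ 0.548 -0.003  0.197]
top rib_top 0.59 [322. 201.] [ 0.543 -0.004  0.194]
top rib_top 0.57 [244. 121.] [0.744 0.187 0.199]
top teapot 0.78 [200. 231.] [0.478 0.313 0.09 ]
top jug 0.97 [439. 180.] [ 0.618 -0.325  0.043]
top sugar_bowl 0.84 [425. 240.] [ 0.457 -0.288  0.018]
scene caddy 0.69 [315. 200.] [0.595 0.018 0.164]
scene caddy 0.57 [334. 142.] [ 0.357 -0.05   0.136]
scene caddy 0.57 [362. 299.] [0.786 0.192 0.193]
scene cover 0.8 [331. 140.] [ 0.356 -0.059  0.138]
scene cover 0.75 [369. 284.] [0.759 0.192 0.197]
scene cover 0.56 [316. 177.] [0.561 0.002 0.193]
scene notch 0.69 [366. 286.] [0.76  0.189 0.192]
scene notch 0.67 [330. 140.] [ 0.358 -0.059  0.14 ]
scene notch 0.64 [317. 175.] [0.56  0.004 0.198]
scene rib_top 0.82 [331. 140.] [ 0.355 -0.058  0.138]
scene rib_top 0.8 [316. 173.] [0.561 0.001 0.202]
scene rib_top 0.76 [366. 285.] [0.763 0.189 0.199]
scene teapot 0.81 [463. 249.] [0.516 0.316 0.087]
scene jug 0.73 [188. 198.] [ 0.633 -0.301  0.066]
scene jug 0.54 [317. 175.] [0.56  0.004 0.198]
0.8
```

View pics/top0.png

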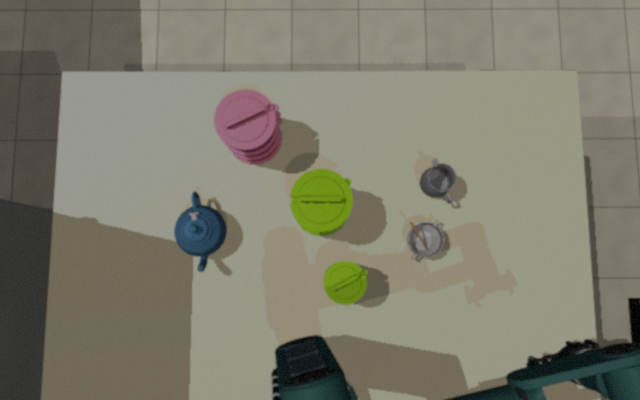

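View pics/scene0.png

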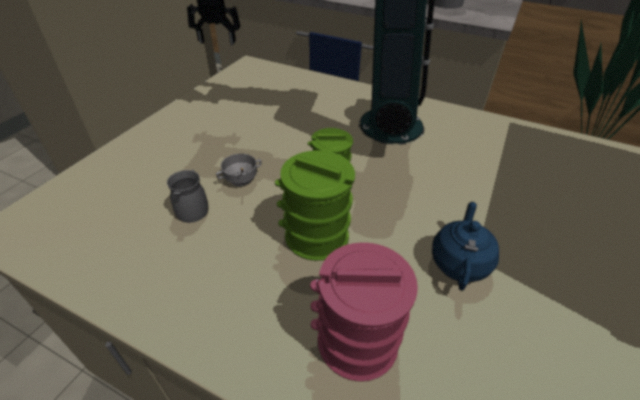

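Candidates: pink caddy (246,121), large green one (321,201) and small green one (345,283). The large green one fits the description. I'll check it in a crop and fit the geometry from the depth.

```bash
python3 - <<'E'
from h import *
s=dict(np.load("top0.npz")); f=s["frame"]
c=cv2.resize(f[160:245,280:365],None,fx=7,fy=7,interpolation=cv2.INTER_CUBIC); save("pics/crop0.png",c)
for n in("top0","scene0"):
    s=dict(np.load(n+".npz")); P=cloud(s); f=s["frame"].astype(int)
    g=(f[...,1]>f[...,0]*1.2)&(f[...,1]>2*f[...,2]); 
    m=g&(np.hypot(P[...,0]-.55,P[...,1])<.11)
    Q=P[m]
    for a,b in((.165,.183),(.186,.202),(.205,.225)):
        q=Q[(Q[:,2]>a)&(Q[:,2]<b)]
        if len(q)<5: continue
        (cx,cy),r=cv2.minEnclosingCircle(q[:,:2].astype(np.float32)*1000)
        w,v=np.linalg.eigh(np.cov(q[:,:2].T))
        print(n,a,len(q),"z",np.median(q[:,2]).round(4),"mean",q.mean(0).round(4),"circ",round(cx,1),round(cy,1),round(r,1),"ang",np.degrees(np.arctan2(v[1,1],v[0,1])).round(1),np.sqrt(w).round(4))
o=status.get_obs();print(o["eef_pos"],o["eef_rot"]); w=vision.snapshot("wrist");print(w["tool_from_camera"],w["mtx"])
E
```

```text
top0 0.165 41 z 0.1796 mean [0.5694 0.0066 0.1794] circ 568.4 -2.7 76.5 ang 109.4 [0.0047 0.0711]
top0 0.186 2750 z 0.1961 mean [ 0.5452 -0.0033  0.196 ] circ 546.5 -6.8 80.4 ang 177.3 [0.0378 0.0402]
top0 0.205 213 z 0.2159 mean [ 0.5463 -0.0015  0.2158] circ 564.7 -1.6 57.4 ang 90.7 [0.0061 0.029 ]
scene0 0.165 445 z 0.1773 mean [0.5991 0.0206 0.1753] circ 564.1 -2.1 77.2 ang 113.3 [0.0178 0.0424]
scene0 0.186 2478 z 0.1949 mean [0.5594 0.0029 0.1949] circ 547.5 -1.1 78.4 ang 178.1 [0.0386 0.0414]
scene0 0.205 342 z 0.2137 mean [5.511e-01 1.000e-04 2.123e-01] circ 551.8 -1.2 49.7 ang 89.8 [0.0037 0.0294]
[ 0.19263343 -0.51518274  0.23137658] [[ 9.36674582e-01  3.50200977e-01  5.70310630e-05]
 [ 3.50200981e-01 -9.36674572e-01 -1.39935990e-04]
 [ 4.41382618e-06  1.51046819e-04 -9.99999989e-01]]
[[ 5.59962266e-04 -9.64878263e-01 -2.62696831e-01  6.68186841e-02]
 [ 9.99999839e-01  5.16736055e-04  2.33633535e-04 -7.32336245e-04]
 [-8.96829951e-05 -2.62696919e-01  9.64878397e-01 -1.42119100e-01]
 [ 0.00000000e+00  0.00000000e+00  0.00000000e+00  1.00000000e+00]] [[342.49965637   0.         320.00621882]
 [  0.         342.49965637 196.85908412]
 [  0.           0.           1.        ]]
```

View pics/crop0.png

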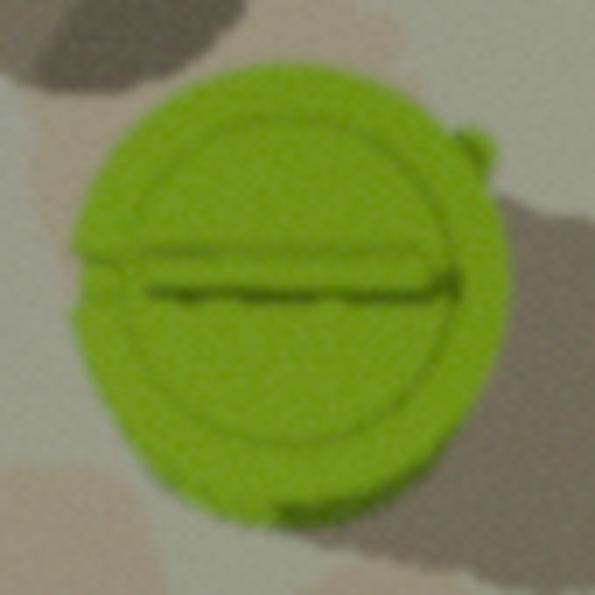

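Crop: large green caddy. The notch is at the left (85,285), about world +y. The ear is at the upper right (483,150), roughly -55°, and the rib is along y. Next I'll close the fingers and move to look from above.

{"method": "apply_moves", "body": {"increments": [[0,0,0.05,0,0,8.5],[0,0,0.09,0,0,17],[0.327,0.515,0.09,0,0,159.5],[0.327,0.515,0.09,0,0,159.5],[0.327,0.515,0.09,0,0,159.5],[0.327,0.515,0.09,0,0,159.5],[0.327,0.515,0.09,0,0,159.5],[0.327,0.515,0.09,0,0,159.5],[0.327,0.515,0.09,0,0,159.5],[0.327,0.515,0.09,0,0,159.5],[0.327,0.515,0.09,0,0,159.5],[0.327,0.515,0.09,0,0,159.5],[0.327,0.515,0.09,0,0,159.5],[0.327,0.515,0.09,0,0,159.5],[0.327,0.515,0.09,0,0,159.5],[0.327,0.515,0.09,0,0,159.5],[0.327,0.515,0.09,0,0,159.5],[0.327,0.515,0.09,0,0,159.5],[0.327,0.515,0.09,0,0,159.5],[0.327,0.515,0.09,0,0,159.5]], "grip": 0}}

```text
time: 2.85
eef_pos: [0.5196, -0.0001, 0.3214]
eef_rot: [[-1.0, 0.0, 0.0], [0.0, 1.0, 0.0], [-0.0, 0.0, -1.0]]
force: [0.1, 0.2, 0.1]
gripper_width: -0.003
finger_force: 0.0
```

{"method": "apply_moves", "body": {"increments": [[0,0,0,0,0,0],[0,0,0,0,0,0],[0,0,0,0,0,0],[0,0,0,0,0,0]]}}

```text
time: 3.25
eef_pos: [0.5196, -0.0002, 0.3213]
eef_rot: [[-1.0, 0.001, 0.0], [0.001, 1.0, 0.0], [-0.0, 0.0, -1.0]]
force: [0.2, 0.7, -0.2]
gripper_width: 0.003
finger_force: 0.0
```

```bash
cat >> h.py <<'E'
def wrist(name):
    o=status.get_obs(); s=vision.snapshot("wrist"); T=np.eye(4); T[:3,:3]=o["eef_rot"]; T[:3,3]=o["eef_pos"]
    W=T@np.array(s["tool_from_camera"]); R=W[:3,:3].T; s["rvec"]=cv2.Rodrigues(R)[0].ravel(); s["tvec"]=-R@W[:3,3]
    save(f"pics/{name}.png",s["frame"]); np.savez(name+".npz",**{k:v for k,v in s.items()}); return o,s
def fit(s):
    P=cloud(s); f=s["frame"].astype(int); g=(f[...,1]>f[...,0]*1.2)&(f[...,1]>2*f[...,2])
    return P[g&(np.hypot(P[...,0]-.547,P[...,1]+.002)<.11)]
E
python3 - <<'E'
from h import *
o,s=wrist("w0"); print(o["eef_pos"],o["eef_rot"].round(3) if hasattr(o["eef_rot"],"round") else o["eef_rot"],o["qpos"],o["time"],o["gripper_width"])
Q=fit(s)
for a,b in((.165,.185),(.188,.202),(.208,.225)):
    q=Q[(Q[:,2]>a)&(Q[:,2]<b)]
    if len(q)<5: continue
    (cx,cy),r=cv2.minEnclosingCircle(q[:,:2].astype(np.float32)*1000); w,v=np.linalg.eigh(np.cov(q[:,:2].T))
    print(a,len(q),np.median(q[:,2]),q.mean(0).round(4),"circ",cx,cy,r,np.degrees(np.arctan2(v[1,1],v[0,1])))
E
```

```text
[ 5.19605164e-01 -2.39059820e-04  3.21340823e-01] [[-1.     0.001  0.   ]
 [ 0.001  1.     0.   ]
 [-0.     0.    -1.   ]] [-1.09663285e-01  1.91909119e-02  1.26515059e+00  9.57858766e-05
  1.85723020e+00 -1.67987094e+00] 3.25 0.002909872396176049
0.165 234 0.1794529327532548 [0.5651 0.0244 0.1795] circ 571.481689453125 -1.2724418640136719 77.56158447265625 108.54333530138558
0.188 18329 0.19542356291230636 [ 0.5286 -0.0032  0.1954] circ 546.7150268554688 -1.4660611152648926 77.26428985595703 94.59031285350599
0.208 2160 0.21507949108060967 [ 0.5453 -0.0012  0.2146] circ 548.6561889648438 -0.9573324918746948 49.86970901489258 89.85765740991263
```

View pics/w0.png

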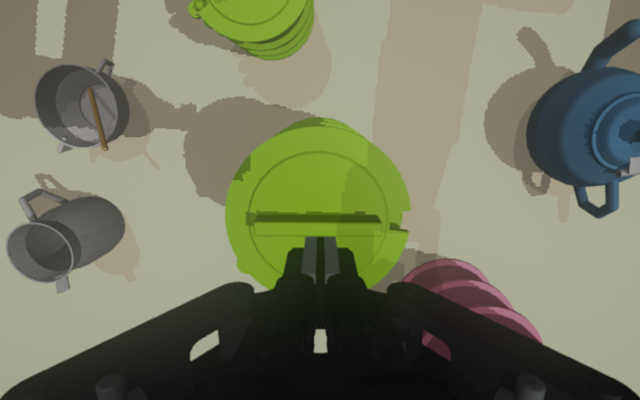

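The wrist view shows the notch at (398,222), which is the +y side, and the ear at (243,267). I'll measure the ear bearing from both views.

```bash
cat >> h.py <<'E'
C=np.array([.5465,-.0015])
def ang(Q):
    d=Q[:,:2]-C; r=np.hypot(*d.T); a=np.degrees(np.arctan2(d[:,1],d[:,0])); z=Q[:,2]
    m=(r>.081)&(r<.095)&(z>.168)&(z<.186)&(abs(a+55)<25)
    n=(z>.206 if np.sum(z>.206)>300 else z>.2)&(r<.06)
    q=Q[n]; w,v=np.linalg.eigh(np.cov(q[:,:2].T)); 
    print("ear",m.sum(),np.median(a[m]).round(1) if m.any() else None,"range",(a[m].min().round(1),a[m].max().round(1)) if m.any() else 0, "rib",np.degrees(np.arctan2(v[1,1],v[0,1])).round(1))
E
python3 - <<'E'
from h import *
for n in("w0","top0"): ang(fit(dict(np.load(n+".npz"))))
E
```

```text
ear 72 -54.0 range (np.float64(-59.5), np.float64(-48.0)) rib 96.6
ear 14 -53.6 range (np.float64(-59.8), np.float64(-49.2)) rib 88.7
```

{"method": "apply_moves", "body": {"increments": [[-0.008,0.0327,0,0,0,0],[-0.008,0.0327,-0.05,0,0,0],[-0.008,0.0327,-0.09,0,0,0],[-0.008,0.0327,-0.11,0,0,0],[-0.008,0.0327,-0.1183,0,0,0],[-0.008,0.0327,-0.1183,0,0,0],[0.004,0.0327,-0.1183,0,0,0],[0.004,0.0327,-0.1183,0,0,0]]}}

```text
time: 4.1
eef_pos: [0.526, 0.0323, 0.2052]
eef_rot: [[-1.0, 0.0, 0.005], [0.0, 1.0, -0.0], [-0.005, -0.0, -1.0]]
force: [0.5, 0.4, -0.4]
gripper_width: -0.003
finger_force: 0.0
```

{"method": "apply_moves", "body": {"increments": [[0.002,0,0,0,0,0],[0.004,0,0,0,0,0],[0.006,0,0,0,0,0],[0.006,0,0,0,0,0]]}}

```text
time: 4.5
eef_pos: [0.5298, 0.0325, 0.2032]
eef_rot: [[-1.0, 0.0, 0.0], [0.0, 1.0, 0.0], [-0.0, 0.0, -1.0]]
force: [-0.8, 0.6, 0.2]
gripper_width: 0.003
finger_force: 0.0
```

```bash
python3 - <<'E'
from h import *
s=vision.snapshot("top"); ang(fit(s)); save("pics/top1.png",s["frame"]); print(status.get_obs()["time"])
C0=C
def tcp(th,r,d):
    t=np.radians(th); return C+r*np.array([np.cos(t),np.sin(t)])-d*np.array([np.sin(t),-np.cos(t)])
b=tcp(90,.034,.017)
for a in (0,-65,-130): 
    print([[*[float(x) for x in (tcp(90+a-k,.034,.017)-tcp(90+a,.034,.017)).round(4)],0,0,0,-k] for k in range(5,66,5)])
E
```

```text
ear 17 -53.7 range (np.float64(-59.5), np.float64(-48.4)) rib 137.2
4.55
[[0.003, 0.0014, 0, 0, 0, -5], [0.0062, 0.0024, 0, 0, 0, -10], [0.0094, 0.0032, 0, 0, 0, -15], [0.0127, 0.0038, 0, 0, 0, -20], [0.016, 0.004, 0, 0, 0, -25], [0.0193, 0.0039, 0, 0, 0, -30], [0.0226, 0.0036, 0, 0, 0, -35], [0.0258, 0.003, 0, 0, 0, -40], [0.029, 0.0021, 0, 0, 0, -45], [0.0321, 0.0009, 0, 0, 0, -50], [0.0351, -0.0006, 0, 0, 0, -55], [0.0379, -0.0023, 0, 0, 0, -60], [0.0406, -0.0042, 0, 0, 0, -65]]
[[0.0025, -0.0022, 0, 0, 0, -5], [0.0048, -0.0046, 0, 0, 0, -10], [0.0069, -0.0071, 0, 0, 0, -15], [0.0088, -0.0099, 0, 0, 0, -20], [0.0104, -0.0128, 0, 0, 0, -25], [0.0117, -0.0158, 0, 0, 0, -30], [0.0128, -0.0189, 0, 0, 0, -35], [0.0136, -0.0222, 0, 0, 0, -40], [0.0141, -0.0254, 0, 0, 0, -45], [0.0144, -0.0287, 0, 0, 0, -50], [0.0143, -0.0321, 0, 0, 0, -55], [0.014, -0.0354, 0, 0, 0, -60], [0.0133, -0.0386, 0, 0, 0, -65]]
[[-0.0009, -0.0032, 0, 0, 0, -5], [-0.0021, -0.0063, 0, 0, 0, -10], [-0.0035, -0.0093, 0, 0, 0, -15], [-0.0053, -0.0121, 0, 0, 0, -20], [-0.0072, -0.0148, 0, 0, 0, -25], [-0.0094, -0.0173, 0, 0, 0, -30], [-0.0118, -0.0196, 0, 0, 0, -35], [-0.0143, -0.0217, 0, 0, 0, -40], [-0.0171, -0.0236, 0, 0, 0, -45], [-0.02, -0.0252, 0, 0, 0, -50], [-0.023, -0.0265, 0, 0, 0, -55], [-0.0261, -0.0276, 0, 0, 0, -60], [-0.0294, -0.0284, 0, 0, 0, -65]]
```

{"method": "apply_moves", "body": {"increments": [[0.003,0.0014,0,0,0,-5],[0.0062,0.0024,0,0,0,-10],[0.0094,0.0032,0,0,0,-15],[0.0127,0.0038,0,0,0,-20],[0.016,0.004,0,0,0,-25],[0.0193,0.0039,0,0,0,-30],[0.0226,0.0036,0,0,0,-35],[0.0258,0.003,0,0,0,-40],[0.029,0.0021,0,0,0,-45],[0.0321,0.0009,0,0,0,-50],[0.0351,-0.0006,0,0,0,-55],[0.0379,-0.0023,0,0,0,-60],[0.0406,-0.0042,0,0,0,-65],[0.0406,-0.0042,0,0,0,-65]]}}

```text
time: 5.95
eef_pos: [0.57, 0.0293, 0.203]
eef_rot: [[-0.423, 0.906, -0.001], [0.906, 0.423, 0.002], [0.002, 0.0, -1.0]]
force: [-1.2, 3.1, 1.9]
gripper_width: 0.002
finger_force: 1.6
```

```bash
python3 - <<'E'
from h import *
s=vision.snapshot("top"); o,w=wrist("w1"); print(o["force"],o["torque"],o["time"])
a=cv2.resize(s["frame"][140:260,260:380],(400,400),interpolation=cv2.INTER_CUBIC); b=w["frame"][0:400,120:520]
save("pics/both1.png",np.hstack([a,b]))
E
```

```text
[-1.01561692  3.58416275  1.02688381] [0.57396657 0.14816471 0.03167757] 6.0
```

View pics/both1.png

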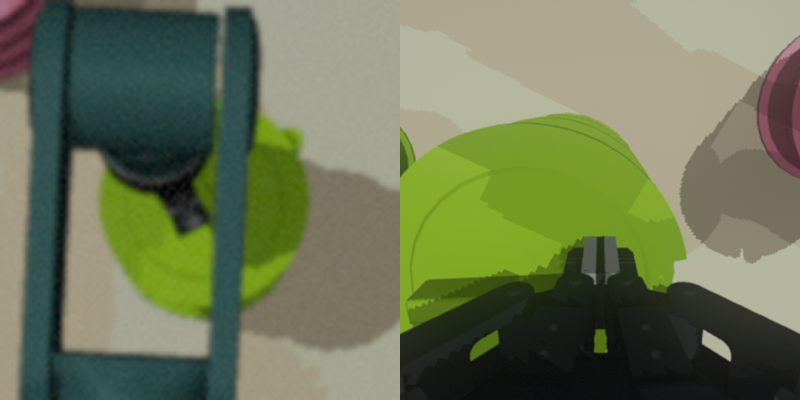

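The wrist view shows the finger pressing on the rib flank and the notch at its right end (680,265), so the cover is turning. I'll continue.

{"method": "apply_moves", "body": {"increments": [[0.0025,-0.0022,0,0,0,-5],[0.0048,-0.0046,0,0,0,-10],[0.0069,-0.0071,0,0,0,-15],[0.0088,-0.0099,0,0,0,-20],[0.0104,-0.0128,0,0,0,-25],[0.0117,-0.0158,0,0,0,-30],[0.0128,-0.0189,0,0,0,-35],[0.0136,-0.0222,0,0,0,-40],[0.0141,-0.0254,0,0,0,-45],[0.0144,-0.0287,0,0,0,-50],[0.0143,-0.0321,0,0,0,-55],[0.014,-0.0354,0,0,0,-60],[0.0133,-0.0386,0,0,0,-65],[0.0133,-0.0386,0,0,0,-65]]}}

```text
time: 7.45
eef_pos: [0.5845, -0.0107, 0.2032]
eef_rot: [[0.642, 0.767, 0.003], [0.767, -0.642, -0.001], [0.001, 0.003, -1.0]]
force: [2.8, 1.0, -1.0]
gripper_width: 0.002
finger_force: 1.4
```

```bash
python3 - <<'E'
from h import *
o,w=wrist("w2"); Q=fit(w); print(o["force"],o["time"])
q=Q[(Q[:,2]>.208)&(Q[:,2]<.219)]; v=np.linalg.eigh(np.cov(q[:,:2].T))[1][:,1]; print(len(q),np.degrees(np.arctan2(v[1],v[0])))
s=vision.snapshot("scene")
a=cv2.resize(s["frame"][120:220,260:360],(400,400),interpolation=cv2.INTER_CUBIC)
save("pics/both2.png",np.hstack([a,w["frame"][:,120:520]]))
E
```

```text
[ 2.77541467  1.01596682 -1.03696582] 7.45
2123 155.44082766633625
```

View pics/both2.png

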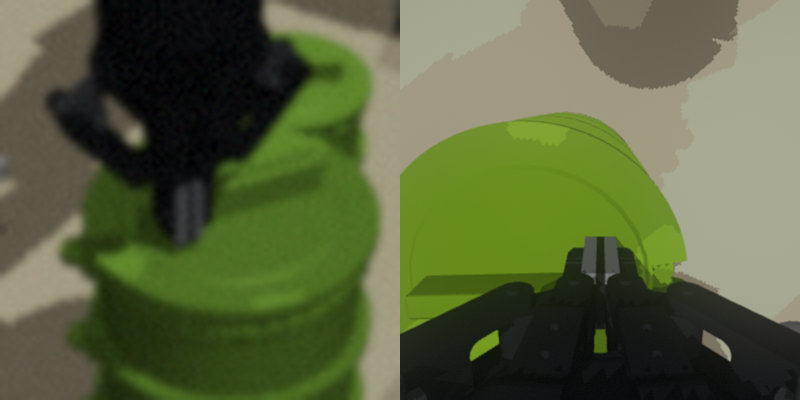

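Roughly -40° now, about 14° to go. I'll back off and up for a precise angle.

{"method": "apply_moves", "body": {"increments": [[0.005,0.006,0,0,0,0],[0.01,0.012,0,0,0,0],[0.01,0.012,0.03,0,0,0],[0.02,0.022,0.08,0,0,0],[0.02,0.022,0.12,0,0,0],[0.02,0.022,0.12,0,0,0],[0.02,0.022,0.12,0,0,0]]}}

```text
time: 8.25
eef_pos: [0.604, 0.0122, 0.3247]
eef_rot: [[0.642, 0.767, 0.003], [0.767, -0.642, -0.001], [0.001, 0.003, -1.0]]
force: [-0.7, 0.2, -0.7]
gripper_width: 0.004
finger_force: 0.0
```

```bash
cat >> h.py <<'E'
def rib(w):
    Q=fit(w); q=Q[(Q[:,2]>.211)&(Q[:,2]<.2185)&(np.hypot(*(Q[:,:2]-C).T)<.055)]
    (c,sz,_)=r=cv2.minAreaRect(q[:,:2].astype(np.float32)*1000); b=cv2.boxPoints(r); e=[b[1]-b[0],b[2]-b[1]]; e=max(e,key=np.linalg.norm)
    v=np.linalg.eigh(np.cov(q[:,:2].T))[1][:,1]
    print(len(q),"pca",np.degrees(np.arctan2(v[1],v[0])),"rect",np.degrees(np.arctan2(e[1],e[0])),c,sz)
E
python3 - <<'E'
from h import *
o,w=wrist("w3"); rib(w); ang(fit(w)); print(o["time"],o["eef_pos"])
E
```

```text
1185 pca 143.31850281751392 rect -38.4307 (547.833251953125, -1.215606689453125) (12.56446361541748, 99.43225860595703)
ear 132 -52.9 range (np.float64(-59.2), np.float64(-46.2)) rib -179.9
8.25 [0.60401069 0.01216327 0.3246866 ]
```

View pics/w3.png

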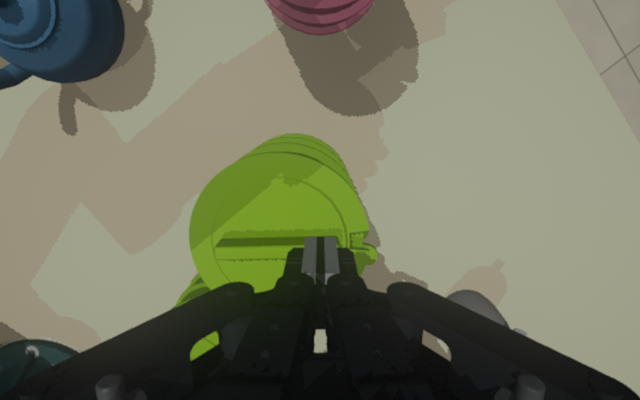

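The wrist view shows the rib at about -38.4° (flank near row 240) and the ear at (368,255), just below the notch at (358,240). That leaves about 15° to go.

{"method": "apply_moves", "body": {"increments": [[-0.008,-0.008,-0.05,0,0,0],[-0.01,-0.01,-0.09,0,0,0],[-0.01,-0.01,-0.11,0,0,0],[-0.01,-0.01,-0.12,0,0,0],[-0.01,-0.01,-0.12,0,0,0],[-0.015,-0.016,-0.12,0,0,0],[-0.02,-0.022,-0.12,0,0,0],[-0.0205,-0.0238,-0.12,0,0,-3],[-0.0212,-0.0257,-0.12,0,0,-6],[-0.0219,-0.0275,-0.12,0,0,-9],[-0.0227,-0.0294,-0.12,0,0,-12],[-0.0235,-0.0313,-0.12,0,0,-15],[-0.0235,-0.0313,-0.12,0,0,-15],[-0.0235,-0.0313,-0.12,0,0,-15]]}}

```text
time: 9.7
eef_pos: [0.581, -0.0197, 0.2049]
eef_rot: [[0.819, 0.574, 0.004], [0.574, -0.819, -0.0], [0.004, 0.003, -1.0]]
force: [2.2, 1.6, 1.7]
gripper_width: 0.002
finger_force: 1.6
```

{"method": "apply_moves", "body": {"increments": [[0.004,0.007,0,0,0,0],[0.007,0.013,0,0,0,0],[0.007,0.013,0.03,0,0,0],[0.02,0.03,0.08,0,0,0],[0.02,0.03,0.12,0,0,0],[0.02,0.03,0.12,0,0,0],[0.02,0.03,0.12,0,0,0]]}}

```text
time: 10.4
eef_pos: [0.6005, 0.0108, 0.3246]
eef_rot: [[0.819, 0.574, 0.003], [0.574, -0.819, -0.001], [0.002, 0.002, -1.0]]
force: [-0.0, 0.5, -1.0]
gripper_width: 0.003
finger_force: 0.0
```

```bash
python3 - <<'E'
from h import *
o,w=wrist("w4"); rib(w); ang(fit(w)); print(o["time"],o["eef_pos"])
save("pics/w4c.png",cv2.resize(w["frame"][120:300,180:420],(800,600),interpolation=cv2.INTER_CUBIC))
E
```

```text
892 pca 128.31351833322867 rect -52.711994 (547.8325805664062, -1.3581657409667969) (12.622228622436523, 100.00580596923828)
ear 149 -53.0 range (np.float64(-59.8), np.float64(-46.7)) rib 161.8
10.4 [0.60049557 0.01079652 0.32464849]
```

View pics/w4c.png

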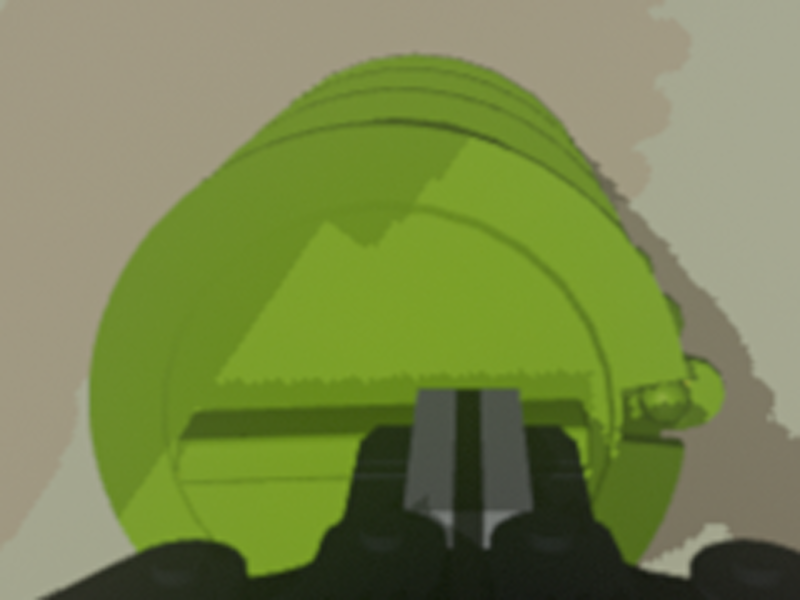

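The pin shows inside the notch at (665,400), with the rib at -52.7° and the ear at -53.0°. That is within a fraction of a mm, so I'll press at the centre.

{"method": "apply_moves", "body": {"increments": [[-0.0535,-0.0123,0,0,0,0],[-0.0535,-0.0123,0,0,0,0],[-0.0535,-0.0123,-0.05,0,0,0],[-0.0535,-0.0123,-0.09,0,0,0],[-0.0535,-0.0123,-0.1,0,0,0],[-0.0535,-0.0123,-0.104,0,0,0],[-0.0535,-0.0123,-0.106,0,0,0],[-0.0535,-0.0123,-0.107,0,0,0],[-0.0535,-0.0123,-0.107,0,0,0]]}}

```text
time: 11.35
eef_pos: [0.5476, -0.002, 0.218]
eef_rot: [[0.819, 0.574, 0.004], [0.574, -0.819, -0.0], [0.003, 0.003, -1.0]]
force: [0.2, 0.6, 0.1]
gripper_width: 0.002
finger_force: 0.0
```

{"method": "apply_moves", "body": {"increments": [[0,0,-0.001,0,0,0],[0,0,-0.002,0,0,0],[0,0,-0.003,0,0,0],[0,0,-0.004,0,0,0],[0,0,-0.005,0,0,0],[0,0,-0.005,0,0,0]]}}

```text
time: 11.95
eef_pos: [0.547, -0.0019, 0.2115]
eef_rot: [[0.819, 0.574, 0.002], [0.574, -0.819, -0.0], [0.001, 0.001, -1.0]]
force: [1.5, -0.2, 5.1]
gripper_width: -0.003
finger_force: 2.3
```

Sinking at 5 N, so the pin is in the notch. I'll press on until the stop.

{"method": "apply_moves", "body": {"increments": [[0,0,-0.001,0,0,0],[0,0,-0.002,0,0,0],[0,0,-0.003,0,0,0],[0,0,-0.004,0,0,0],[0,0,-0.005,0,0,0],[0,0,-0.005,0,0,0]]}}

```text
time: 12.55
eef_pos: [0.547, -0.0019, 0.207]
eef_rot: [[0.819, 0.574, 0.002], [0.574, -0.819, -0.0], [0.001, 0.001, -1.0]]
force: [1.7, -0.3, 6.9]
gripper_width: -0.006
finger_force: 3.6
```

{"method": "apply_moves", "body": {"increments": [[0,0,-0.001,0,0,0],[0,0,-0.002,0,0,0],[0,0,-0.002,0,0,0],[0,0,-0.002,0,0,0]]}}

```text
time: 12.95
eef_pos: [0.5471, -0.0019, 0.2069]
eef_rot: [[0.819, 0.574, 0.004], [0.574, -0.819, -0.001], [0.003, 0.003, -1.0]]
force: [-1.0, -0.7, 12.4]
gripper_width: 0.001
finger_force: 6.4
```

It has hit a firm stop at 0.207: the height is unchanged while the force rose. I'll retract and check.

{"method": "apply_moves", "body": {"increments": [[0,0,0.01,0,0,0],[0,0,0.04,0,0,0],[0,0,0.08,0,0,0],[0.05,0.02,0.12,0,0,0],[0.05,0.02,0.12,0,0,0],[0.05,0.02,0.12,0,0,0],[0.05,0.02,0.12,0,0,0]]}}

```text
time: 13.65
eef_pos: [0.5957, 0.0181, 0.3218]
eef_rot: [[0.819, 0.574, -0.005], [0.574, -0.819, -0.0], [-0.004, -0.003, -1.0]]
force: [0.6, -0.3, -1.3]
gripper_width: -0.0
finger_force: 0.0
```

```bash
python3 - <<'E'
from h import *
o,w=wrist("w5"); Q=fit(w); r=np.hypot(*(Q[:,:2]-C).T)
d=Q[(r<.075)&(Q[:,2]>.175)&(Q[:,2]<.2)]; print("disc top",np.median(d[:,2]),"rib top",np.percentile(Q[(r<.05)&(Q[:,2]<.22),2],[95,98]))
s=vision.snapshot("top")
for n in("teapot","jug","sugar_bowl"):
    for d in finder.find_in("top",n)[:1]: print(n,d["p"],c2w(s,d["position"]).round(3))
print(o["force"],o["time"])
save("pics/w5c.png",cv2.resize(w["frame"][120:300,180:420],(800,600),interpolation=cv2.INTER_CUBIC))
E
```

```text
disc top 0.1866028490988479 rib top [0.20644278 0.20696981]
teapot 0.71 [0.479 0.314 0.09 ]
jug 0.69 [ 0.617 -0.328  0.042]
sugar_bowl 0.82 [ 0.458 -0.292  0.015]
[ 0.63537233 -0.27073481 -1.34265395] 13.65
```

View pics/w5c.png

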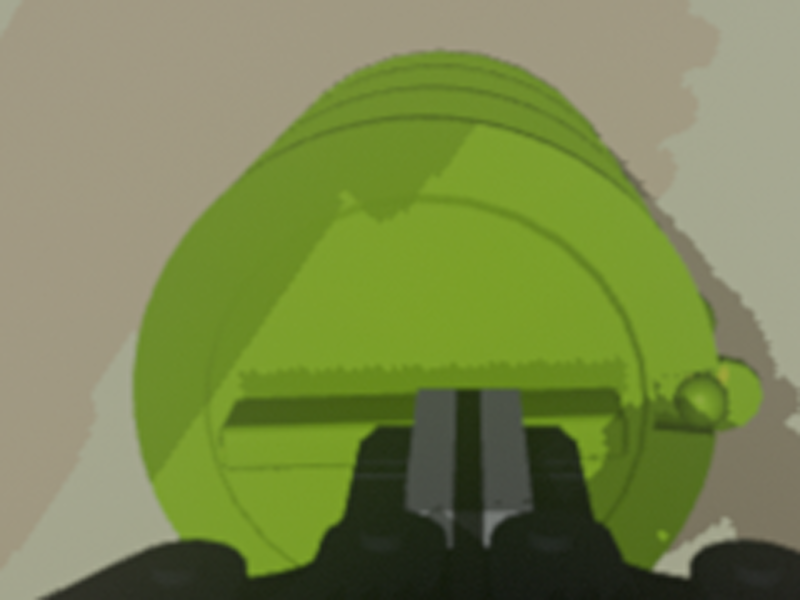

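The disc top has gone from 0.1954 to 0.1866 (8.8 mm down). The pin stands up through the notch at (700,400), and the tea things have not moved.

```bash
python3 -c "
from rig import ctrl; print(ctrl.finish_job())"
```

```text
the job is handed in; nothing more can be done
None
```

The large green caddy's cover is turned with its notch over the pin and pressed home (about 8.8 of 9 mm down, measured from above). The teapot, jug and sugar bowl stayed put, and the job is handed in; no verdict came back.

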